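Slide the setting puck to the test ring and hold the run lever in its middle position

ROBOT

A 7-joint arm with a two-finger parallel gripper is mounted at the origin on a cart in front of the work surface, level with it; the furniture and walls round the work are solid. World frame = base frame: x ahead of the robot, y to its left, z up, the work surface at z = 0. Lengths are in m, angles in degrees, forces in N, time in s.
With the tool pointing down it reaches from about 0.425 to 0.875 m from the base axis. Payload 4.7 kg.
Tool frame: the origin (TCP) lies at the very end of the fingers, on their centre line; the grasp point (between the pads) lies 19 mm behind it; z points along the fingers, y is the direction in which the jaws open and shut (so a half turn about z gives the same grasp; the last joint's range is limited). The gripper opens to 87 mm and grips with 3 to 60 N. Pads are 19 mm wide; open, the fingers measure 117 mm over their backs; the gripper's body (75 mm by 190 mm) begins 51 mm behind the grasp point.
Start: joints at [-62.676, 18.392, -4.016, 83.108, 1.295, 78.541, -3.26], TCP at [0.29, 0.582, 0.223] pointing down, gripper open.
Joint ranges: [-163.93, 163.93], [-17.29, 119.83], [-79.2, 71.16], [3.27, 140.29], [-89.18, 269.18], [5.43, 117.66], [-154.24, 154.24]. Speed limits (degrees/s): [147.25, 147.25, 180, 180, 180, 180, 180].

INTERFACE

Orientations are given as [roll, pitch, yaw] about the fixed x, y, z axes, in that order (R = Rz(yaw) Ry(pitch) Rx(roll)).
In Python, from cell import * gives the robot as it stands.
- The arm moves only by the tool drive_tool, never from a script. Its argument "moves" is text: rows parted by semicolons, each of 5 numbers parted by spaces: the shift along the tool's x, y, z in m, then the turn about the tool's z in degrees, then the gripper's target within -1 to 1 (fully open at 1, half-way at 0, shut at -1). In form: x y z yaw fingers; .... A call has exactly 8 rows; each row is the pose to reach, as a shift and turn from the pose commanded when the call began, along the tool's axes at that moment; what a row does not reach only later rows make up. A row lasts 1/10 s, in which the tool goes at most 50 mm and 8.59 degrees, less where a joint would pass 70% of its speed; a pose out of reach is approached as far as the arm can. A call with a gripper value outside its range is refused whole. The fingers move at their own pace and stop on an object; "grip_force" is the grip in N (left out, the last holds). Time passes only in rows, so rows that repeat a pose let the fingers close, or fill a call up. It gives the time, the measured TCP pose, the force and the opening at its end, in the units of the state.
- get_obs(): the state, without advancing time (a new reading comes with each control period).
- read_camera(name): name is "side" or "top" or "wrist"; returns (picture, depth): 420x560x3 uint8, red, green, blue; 420x560 float32, m along the optical axis (not along the pixel's ray), 0 where there is no reading.
- calibration(name): a dict with "intrinsics" (3x3 intrinsics, pixels), "cam_to_world" (4x4, takes a point from camera to world coordinates); the wrist camera has in their place "T_tool_cam" (4x4, takes a point from camera to tool coordinates, whose origin is the TCP and whose axes are the flange's). Camera axes: x right, y up, looking along -z (the intrinsics and any distortion apply to the point x, -y, -z); pixel columns grow to the right and rows downward; lengths in m; the calibration is good to about 2 mm. A picture is of the moment at which its call begins: read the wrist's pose just before it. calibration takes no time and is no camera call.
- sign_off(): hands the job in, once; it reports no verdict.
Trained networks look in the newest picture that a camera, given by its name, has taken for a name from the list of things; names that differ only in an ending like _2 or _b are one class to them, and where a whole thing is asked for, a point or a joint stands for the part that bears it (a point fixed in the world has none). Each returns a list of dicts, best first, with "conf" (0 to 1); they miss things now and then, are a little off and sometimes report something else, mostly with a low value. They report only what shows in the picture. A call takes as long as a camera call. They do not tell look-alikes from the thing itself.
- search_frame(camera, name): "uv" ([column, row] in pixels, amid what is visible of it).
- pinpoint(camera, name): "uv" ([column, row] in pixels: a listed point, or the origin of a listed thing).
The state is a dict: "time_s": time; "qpos": joint angles; "joint_velocities": joint speeds; "effort": joint torques, N m; "tool_pos": TCP position; "tool_rot": TCP orientation; "force": force on the tool from outside, world axes, zero at the start; "wrist_torque": the same for the moment, N m; "grip_width": finger opening in m.
Only numpy, scipy, OpenCV 4.12 (cv2) and the standard library are available. Lean on these libraries where they do the work, as an engineer would, in place of code of your own. Each camera call takes 0.05 s, during which the arm holds its last target. There are 200 camera calls.

TASK

Slide the setting puck along the grey metal plate, without lifting it, from the blue ring until it stands wholly inside the green ring, and let go of it. Then press the yellow pad of the spring-loaded hold-to-run lever down to its middle position (lever level, pointer in the green band, never down into the red band) and keep it there for at least two seconds; the program finishes with the robot still holding the lever there. Leave the spare puck, the connector and the stud alone.

Things in the scene. Friction and masses are not known exactly. Their poses are not given: they have to be found in the camera images.
- puck: the setting puck: pale turned metal cylinder with a small bore, diameter 34 mm, height 24 mm, about 0.17 kg, standing loose on the slide plate in the blue ring. Origin at the centre of its underside, z up.
- slide_plate: fixed smooth grey metal plate, 86 mm (its x) by 220 mm (its y) by 8 mm thick, lying on the table; the two rings are 120 mm apart along its y axis. Origin at the centre of its underside; its top is 8 mm above that. It may be turned by up to 0.25 rad.
- test_ring: green ring printed on the plate (inner diameter 50 mm, outer 60 mm, no step to slide over): where the puck is to go. Origin at its centre, on the plate's top face. It may be at either end of the plate.
- wait_ring: blue ring of the same size at the other end of the plate, where the puck starts. Origin at its centre, on the plate's top face.
- lever_base: fixed grey base of the hold-to-run lever, 116 (x, -56 to +60) by 84 (y, -32 to +52) by 10 mm; origin on the table under the lever's centre line, lever pointing along its -x. Two hinge cheeks, 62 mm high, at the +x end. White scale with green and red bands, 74 mm high, at x -45 to -41, y +28 to +50 mm; the lever's black pointer passes it.
- lever_hinge (a point): centre of the lever's hinge axis (parallel to the base's y axis), at x +45 mm, y 0, z +50 mm of the base.
- lever_pad (a point): centre of the top face of the yellow pad (36 x 34 mm) on the lever's free end; moves with it. It lies 85 mm out from the hinge axis and 10 mm above the lever's centre line. Height above the table: 79 mm released, 60 mm in the middle position (then at x -40 mm, y 0 of the base, face level), 49 mm where the red band begins, 41 mm at the stop.
- hold_lever (a joint): lever angle, rad, growing as the pad is pressed down: 0 released (pad end raised by 0.23 rad), 0.23 level = middle position, 0.15 to 0.31 green band, from 0.36 red band, 0.46 end stop. A return spring (at the pad about 4 N released, 8 N at the middle, 12 N at the stop) lifts it when let go; nothing latches it.
- spare_puck: smaller puck, 30 mm diameter, 20 mm high, on the table at the left (+y) end of the plate; leave alone. Origin at the centre of its underside.
- connector: black plug connector with a yellow top key, 22 x 58 x 19 mm, on the table at the right (-y) end of the plate; leave alone. Origin at the centre of its underside.
- stud: bright threaded stud, 12 x 40 x 10 mm, lying behind the plate; leave alone. Origin at the centre of its underside.
There are look-alikes about, which are no part of the job. Leave any black, pink or turquoise look-alike of the puck alone.

How it is judged (in metres and radians):
On the way, in this order (a step that is already met when the one before it is completed fails the run):
1. the puck stands still inside the green ring, let go, with the lever still released (horizontal distance between puck and test_ring below 0.01 m and z of puck in the frame of slide_plate between 0.0055 and 0.0105 m and angle between puck's own z axis and vertical below 0.1 rad and linear speed of puck below 0.02 m/s and value of joint hold_lever below 0.08 rad and contact force between the fingers and puck below 0.3 N), for 0.2 s.
2. the robot holds the lever in the green band for two seconds, the puck still in the green ring (horizontal distance between puck and test_ring below 0.01 m and z of puck in the frame of slide_plate between 0.0055 and 0.0105 m and angle between puck's own z axis and vertical below 0.1 rad and linear speed of puck below 0.02 m/s and value of joint hold_lever between 0.15 and 0.31 rad and contact force between any of the fingers, the arm and hold_lever above 2 N), for 2 s.
At the end, for the whole second after the job is handed in: The puck stands upright and still on the plate within 10 mm of the green ring's centre, and the robot is pressing the lever with more than 2 N and holds it still in the green band (0.15 to 0.31 rad) (all of step 2 and velocity of joint hold_lever between -0.1 and 0.1 rad/s); the arm keeps its last pose, push and grip.
It fails at once if the puck is lifted more than 5 mm off the plate (z of puck in the frame of slide_plate above 0.013 m).
It fails at once if the puck falls off the plate (z of puck in the frame of slide_plate below 0.003 m).
It fails at once if the puck is tipped by more than 0.35 rad (angle between puck's own z axis and vertical above 0.35 rad).
It fails at once if the lever is pressed into the red band (0.36 rad or more) (value of joint hold_lever above 0.36 rad).
It fails at once if the spare puck, the connector or the stud is moved by more than 20 mm (distance of any of spare_puck, connector, stud from where it was at the start of the episode above 0.02 m).
It also fails if it takes over 43 s, if anything falls off the work surface, if the arm or the gripper's body presses on something with over 40 N, if the wrist force passes 120 N, or if a joint passes its speed limit or range.

## Working session

There is one attempt and no reset: what is moved stays moved. The work goes in short steps, Python scripts to look and compute and a tool call to move; the robot and the scene stay as the last step left them, time stands still between calls to the robot, and variables do not carry over. Pictures are saved under pics/ and viewed, about 8 in all and at most 12, crops included, and the job is handed in when it is done.

Besides the shell and the picture viewer there is one more tool, called as name(argument=value, ...), one argument or row to a line, values as JSON. drive_tool: Moves the arm, as the interface text tells. Its arguments: {"type":"object","properties":{"moves":{"type":"string"},"grip_force":{"type":"number"}},"required":["moves"]}

```bash
mkdir -p pics; ls; cat > h.py <<'E'
from cell import *
import numpy as np, cv2
def px2w(cam,uv,z=None,depth=None,T=None):
    c=calibration(cam);K=np.array(c["intrinsics"]);M=np.array(c["cam_to_world"]) if T is None else T
    d=np.linalg.inv(K)@np.array([uv[0],uv[1],1.0]);d=np.array([d[0],-d[1],-1.0])
    r=M[:3,:3]@d;o=M[:3,3]
    s=(z-o[2])/r[2] if z is not None else depth
    return o+s*r
E
python3 - <<'E'
from h import *
print(get_obs())
im={}
for c in("top","side"):
    p,d=read_camera(c);im[c]=p;cv2.imwrite(f"pics/{c}0.png",p[:,:,::-1])
    print(c,{k:np.round(v,3).tolist() if not isinstance(v,str) else v for k,v in calibration(c).items()})
    for n,z in(("puck",.008),("slide_plate",0),("test_ring",.008),("wait_ring",.008),("lever_base",0),("lever_pad",.079),("lever_hinge",.05),("spare_puck",0),("connector",0),("stud",0)):
        for r in pinpoint(c,n)[:3]: print(c,n,np.round(r["uv"],1),round(r["conf"],2),np.round(px2w(c,r["uv"],z),4))
E
```

```text
pics
{'time_s': 0.0, 'qpos': array([-62.67576106,  18.43838434,  -4.01417099,  83.17506073,
         1.29503449,  78.54150587,  -3.26249368]), 'joint_velocities': array([ 0.00425463,  0.023     ,  0.032874  , -0.0808167 , -0.04447037,
       -0.00515593, -0.02889357]), 'effort': array([ 3.14972767e-04, -4.91296828e+01, -4.03628703e-01, -3.12520552e+01,
       -6.39105379e-02,  4.40708525e-02,  1.70129756e-04]), 'tool_pos': array([0.29000434, 0.58109381, 0.2214676 ]), 'tool_rot': array([-1.79890290e+02,  6.29078030e-03,  1.53481742e+02]), 'force': array([0.57955783, 0.3606649 , 0.7212024 ]), 'wrist_torque': array([-0.02005274,  0.10060626,  0.01479382]), 'grip_width': 0.08703916200735576}
top {'intrinsics': [[473.849, 0.0, 277.887], [0.0, 473.849, 220.841], [0.0, 0.0, 1.0]], 'cam_to_world': [[-0.015, 0.999, -0.05, 0.484], [-1.0, -0.016, -0.014, -0.135], [-0.015, 0.049, 0.999, 1.162], [0.0, 0.0, 0.0, 1.0]]}
top puck [267.4 177.3] 0.74 [ 0.6485 -0.0949  0.008 ]
top puck [395.4 248.5] 0.73 [ 0.4697 -0.4026  0.008 ]
top puck [228.5 205.5] 0.73 [0.5807 0.0012 0.008 ]
top slide_plate [312.8
[... 890 characters left out ...]

side puck [312.1 317.7] 0.67 [ 0.4576 -0.421   0.008 ]
side puck [313.5 220.4] 0.63 [ 0.64   -0.1046  0.008 ]
side slide_plate [292.9 253. ] 0.89 [ 0.5356 -0.2068 -0.    ]
side test_ring [281.2 243.3] 0.75 [ 0.5257 -0.1741  0.008 ]
side wait_ring [297.3 267.4] 0.58 [ 0.5102 -0.2723  0.008 ]
side wait_ring [313.5 293.2] 0.35 [ 0.4946 -0.3604  0.008 ]
side lever_base [215.2 194.1] 0.58 [0.4996 0.1421 0.    ]
side lever_pad [202.  166.3] 0.6 [0.4664 0.1369 0.079 ]
side lever_pad [299.9 262.5] 0.56 [ 0.4613 -0.3671  0.079 ]
side lever_hinge [226.7 172.6] 0.66 [0.5334 0.1483 0.05  ]
side connector [310.3 292.1] 0.88 [ 0.4977 -0.3445  0.    ]
side stud [316.4 252.6] 0.61 [ 0.5792 -0.224   0.    ]
```

```bash
python3 - <<'E'
import cv2
a=cv2.imread("pics/top0.png")
cv2.imwrite("pics/topc.png",cv2.resize(a[150:290,130:410],None,fx=2.85,fy=2.85,interpolation=cv2.INTER_CUBIC))
E
```

```text
(no output)
```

View pics/topc.png

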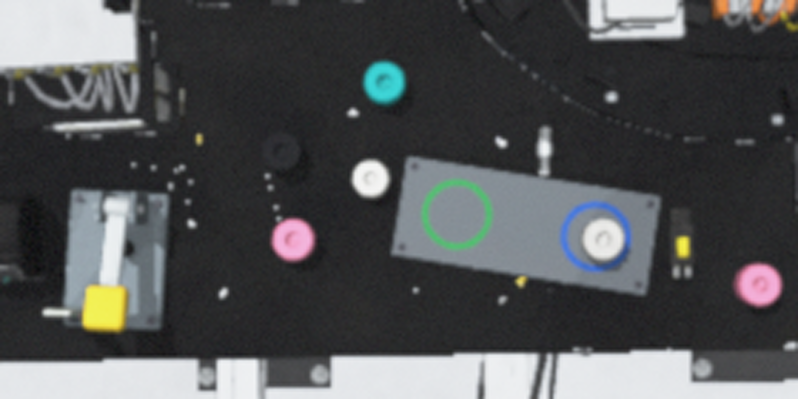

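View pics/side0.png

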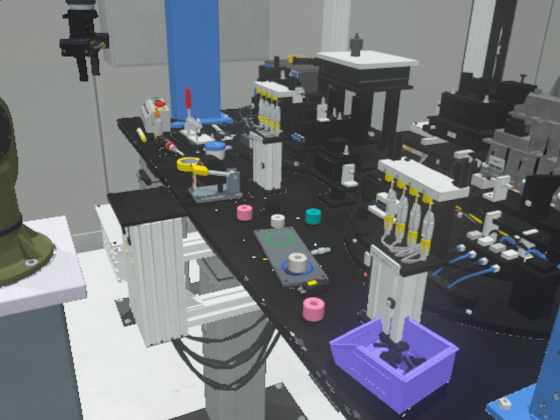

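The top crop shows the green ring at (457,214), the blue ring at (595,236) and the pale puck in it at (604,240). The lever pad is at (104,308), the spare puck at (370,178), the stud at (544,150) and the connector at (682,245). The side view agrees. Next I check heights along the route and work out the first move.

```bash
cat >> h.py <<'E'
from scipy.spatial.transform import Rotation as R
def rel(xyz,yaw=None):
    o=get_obs();r=R.from_euler('xyz',o["tool_rot"],degrees=True)
    s=r.inv().apply(np.array(xyz)-o["tool_pos"])
    t=0 if yaw is None else -((yaw-o["tool_rot"][2]+180)%360-180)
    print("at",np.round(o["tool_pos"],4),np.round(o["tool_rot"],2),"F",np.round(o["force"],2),"w",round(o["grip_width"],4),"t",round(o["time_s"],2));print("shift",np.round(s,4),"turn",round(t,2))
def cloud(cam,d):
    v,u=np.mgrid[0:420,0:560];c=calibration(cam);K=np.array(c["intrinsics"]);M=np.array(c["cam_to_world"])
    p=np.stack([(u-K[0,2])/K[0,0]*d,-(v-K[1,2])/K[1,1]*d,-d],-1)
    return p@M[:3,:3].T+M[:3,3]
E
python3 - <<'E'
from h import *
p,d=read_camera("top");P=cloud("top",d);P[d==0]=np.nan
for y in np.arange(.65,-.45,-.1):
    print(round(y,2),[ (round(float(np.nanmax(P[m][:,2])),2) if (m:=(abs(P[...,0]-x)<.05)&(abs(P[...,1]-y)<.05)&(d>0)).sum() else None) for x in np.arange(.25,.86,.1)])
g=px2w("top",(290.4,225.1),.008);b=px2w("top",(338.8,232.8),.008);k=px2w("top",(341.9,234.2),.032)
print(g,b,k,np.linalg.norm(g-b)); e=g-b; phi=np.degrees(np.arctan2(-e[0],e[1]));print(phi)
rel([k[0],k[1],.2],90+phi)
print(calibration("wrist"))
E
```

```text
0.65 [-0.74, -0.74, None, None, None, None, None]
0.55 [-0.74, -0.04, 0.03, 0.04, 0.04, 0.07, None]
0.45 [-0.74, -0.04, 0.02, 0.05, 0.13, 0.24, 0.25]
0.35 [-0.73, -0.74, 0.03, 0.05, 0.14, 0.23, 0.24]
0.25 [-0.74, -0.73, 0.07, 0.07, 0.3, 0.22, 0.25]
0.15 [-0.74, -0.73, 0.09, 0.15, 0.78, 0.15, 0.25]
0.05 [0.05, 0.05, 0.02, 0.15, 0.83, 0.15, 0.07]
-0.05 [0.06, 0.05, 0.03, 0.03, 0.82, 0.14, 0.18]
-0.15 [0.16, 0.15, 0.01, 0.01, 0.82, 0.14, 0.23]
-0.25 [0.16, 0.15, 0.03, 0.04, 0.82, 0.15, 0.23]
-0.35 [-0.74, -0.74, 0.03, 0.05, 0.81, 0.26, 0.22]
[ 0.53038147 -0.14934393  0.008     ] [ 0.50981494 -0.26662734  0.008     ] [ 0.50583168 -0.2711901   0.032     ] 0.11907301082465262
-9.9461224487205
at [0.2902 0.5816 0.2226] [180.     0.   153.49] F [ 0.44 -0.21  0.47] w 0.0869 t 1.15
shift [-0.5736 -0.6669  0.0226] turn 73.43
{'intrinsics': array([[289.7155436 ,   0.        , 280.14170549],
       [  0.        , 289.7155436 , 207.17857727],
       [  0.        ,   0.        ,   1.        ]]), 'T_tool_cam': array([[-4.54382186e-04,  9.61720142e-01,  2.74033139e-01,
         7.52805453e-02],
       [ 9.99999672e-01,  2.53448834e-04,  7.68648600e-04,
        -1.12403605e-04],
       [ 6.69771461e-04,  2.74033399e-01, -9.61719942e-01,
        -1.60729129e-01],
       [ 0.00000000e+00,  0.00000000e+00,  0.00000000e+00,
         1.00000000e+00]])}
```

drive_tool(
  moves="-0.029 -0.033 0 3.7 1; -0.058 -0.066 0 7.4 1; -0.087 -0.1 0 11 1; -0.116 -0.133 0 14.7 1; -0.145 -0.166 0 18.4 1; -0.174 -0.2 0 22 1; -0.203 -0.233 0 25.7 1; -0.232 -0.267 0 29.4 0.5",
  grip_force=12,
)

```text
time_s: 1.95
tool_pos: [0.3789, 0.2374, 0.2228]
tool_rot: [179.9, -0.0, 123.9]
force: [0.8, -0.4, 0.5]
grip_width: 0.0838
```

```bash
python3 -c "
from h import *
rel([.506,-.271,.19],80)"
```

```text
at [0.3789 0.2374 0.2228] [ 1.7994e+02 -1.0000e-02  1.2394e+02] F [ 0.85 -0.4   0.48] w 0.0838 t 1.95
shift [-0.4928 -0.1785  0.0325] turn 43.94
```

drive_tool(
  moves="-0.04 -0.015 0 4 0.3; -0.08 -0.03 0 8 0.3; -0.12 -0.044 0 12 0.3; -0.16 -0.058 0 16 0.3; -0.2 -0.073 0 20 0.3; -0.24 -0.087 0 24 0.3; -0.28 -0.102 0 28 0.3; -0.32 -0.116 0 32 0.3",
)

```text
time_s: 2.75
tool_pos: [0.4621, -0.0927, 0.223]
tool_rot: [179.9, -0.0, 91.9]
force: [0.8, 0.8, 0.2]
grip_width: 0.0565
```

```bash
python3 -c "
from h import *
rel([.506,-.271,.16],80)"
```

```text
at [ 0.4621 -0.0927  0.223 ] [ 1.7992e+02 -3.0000e-02  9.1920e+01] F [0.83 0.77 0.17] w 0.0565 t 2.75
shift [-0.1797  0.0379  0.0629] turn 11.92
```

drive_tool(
  moves="-0.04 0.008 0.015 3 0.3; -0.08 0.016 0.03 6 0.3; -0.12 0.024 0.045 9 0.3; -0.155 0.033 0.06 12 0.3; -0.18 0.038 0.063 12 0.3; -0.18 0.038 0.063 12 0.3; -0.18 0.038 0.063 12 0.3; -0.18 0.038 0.063 12 0.3",
)

```text
time_s: 3.55
tool_pos: [0.5067, -0.2681, 0.1598]
tool_rot: [180.0, -0.1, 80.2]
force: [0.8, 0.0, 0.4]
grip_width: 0.0566
```

```bash
cat >> h.py <<'E'
def wristT(o):
    T=np.eye(4);T[:3,:3]=R.from_euler('xyz',o["tool_rot"],degrees=True).as_matrix();T[:3,3]=o["tool_pos"]
    return T@np.array(calibration("wrist")["T_tool_cam"])
E
python3 - <<'E'
from h import *
o=get_obs();T=wristT(o)
p,d=read_camera("wrist");cv2.imwrite("pics/w1.png",p[:,:,::-1])
for n,z in(("puck",.008),("slide_plate",0),("test_ring",.008),("wait_ring",.008),("connector",0)):
    for r in pinpoint("wrist",n)[:2]: print(n,np.round(r["uv"],1),round(r["conf"],2),np.round(px2w("wrist",r["uv"],z,T=T),4))
hsv=cv2.cvtColor(p,cv2.COLOR_RGB2HSV)
for nm,lo,hi in(("green",(45,80,60),(85,255,255)),("blue",(100,110,60),(125,255,255))):
    m=cv2.inRange(hsv,lo,hi);c=max(cv2.findContours(m,0,2)[0],key=cv2.contourArea);e=cv2.fitEllipse(c);print(nm,e,px2w("wrist",e[0],.008,T=T))
rel([.506,-.271,.16],80)
E
```

```text
puck [280.6 197.5] 0.85 [ 0.5065 -0.2709  0.008 ]
puck [267.8 300. ] 0.84 [ 0.4687 -0.3966  0.008 ]
slide_plate [281.6 138.9] 0.65 [ 0.5183 -0.209   0.    ]
test_ring [284.2  78.1] 0.6 [ 0.5309 -0.1509  0.008 ]
wait_ring [280.6 198.1] 0.26 [ 0.5064 -0.2716  0.008 ]
connector [285.6 253.6] 0.95 [ 0.5002 -0.3425  0.    ]
green ((284.5007019042969, 77.99213409423828), (59.53636169433594, 64.54132080078125), 0.1908680647611618) [ 0.53122703 -0.15088039  0.008     ]
blue ((283.50653076171875, 195.0622100830078), (51.918426513671875, 53.60128402709961), 85.89093017578125) [ 0.51014039 -0.26874034  0.008     ]
at [ 0.5067 -0.2687  0.1599] [ 1.7996e+02 -4.0000e-02  8.0150e+01] F [-0.11  0.18  0.  ] w 0.0564 t 3.85
shift [-0.0024 -0.0003 -0.0001] turn 0.15
```

View pics/w1.png

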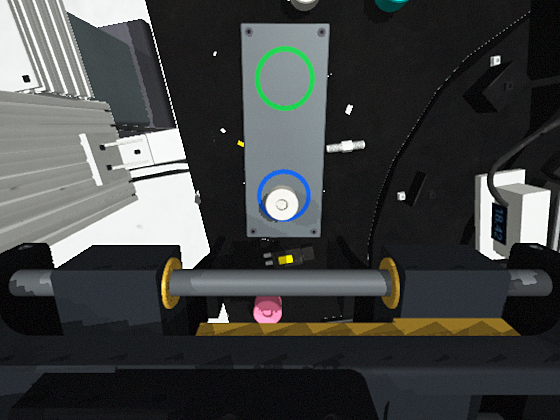

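The wrist view shows the puck at (281,204) in the blue ring and the green ring at (284,78). These agree with the top camera to within 2 mm, and the rings measure 119.7 mm apart. I descend around the puck.

drive_tool(
  moves="-0.002 0 0.04 0 0.3; -0.002 0 0.075 0 0.3; -0.002 0 0.1 0 0.3; -0.002 0 0.12 0 0.3; -0.002 0 0.133 0 0.3; -0.002 0 0.142 0 0.3; -0.002 0 0.146 0 0.3; -0.002 0 0.146 0 0.3",
)

```text
time_s: 4.65
tool_pos: [0.5063, -0.2714, 0.0137]
tool_rot: [180.0, 0.0, 80.1]
force: [0.4, -0.2, -0.2]
grip_width: 0.0564
```

drive_tool(
  moves="0 0 0 0 0.1; 0 0 0 0 0; 0 0 0 0 -0.1; 0 0 0 0 -0.2; 0 0 0 0 -0.3; 0 0 0 0 -0.4; 0 0 0 0 -0.4; 0 0 0 0 -0.4",
)

```text
time_s: 5.45
tool_pos: [0.5066, -0.2714, 0.0139]
tool_rot: [179.9, 0.0, 80.1]
force: [1.0, -0.4, 1.5]
grip_width: 0.0339
```

```bash
python3 -c "
from h import *
rel([.5312,-.1505,.0135],80)"
```

```text
at [ 0.5066 -0.2714  0.0139] [179.94   0.    80.09] F [ 1.03 -0.44  1.5 ] w 0.0339 t 5.45
shift [0.1234 0.0034 0.0004] turn 0.09
```

drive_tool(
  moves="0.004 0 0 0 -0.4; 0.012 0 0 0 -0.4; 0.022 0.001 0 0 -0.4; 0.032 0.001 0 0 -0.4; 0.042 0.001 0 0 -0.4; 0.052 0.001 0 0 -0.4; 0.062 0.002 0 0 -0.4; 0.07 0.002 0 0 -0.4",
)

```text
time_s: 6.25
tool_pos: [0.5206, -0.2019, 0.0138]
tool_rot: [180.0, 0.0, 80.1]
force: [-1.7, -4.0, 4.9]
grip_width: 0.0336
```

```bash
python3 -c "
from h import *
rel([.5312,-.1505,.0135],80)"
```

```text
at [ 0.5206 -0.2019  0.0138] [1.7997e+02 1.0000e-02 8.0120e+01] F [-1.66 -3.96  4.93] w 0.0336 t 6.25
shift [0.0524 0.0016 0.0003] turn 0.12
```

drive_tool(
  moves="0.01 0 0 0 -0.4; 0.02 0.001 0 0 -0.4; 0.03 0.001 0 0 -0.4; 0.04 0.001 0 0 -0.4; 0.048 0.002 0 0 -0.4; 0.052 0.002 0 0 -0.4; 0.052 0.002 0 0 -0.4; 0.052 0.002 0 0 -0.4",
)

```text
time_s: 7.05
tool_pos: [0.5315, -0.1504, 0.0138]
tool_rot: [180.0, -0.1, 80.1]
force: [-0.1, -2.4, 6.2]
grip_width: 0.0334
```

drive_tool(
  moves="0 0 0 0 -0.3; 0 0 0 0 -0.2; 0 0 0 0 -0.1; 0 0 0 0 0; 0 0 0 0 0.1; 0 0 0 0 0.2; 0 0 0 0 0.3; 0 0 0 0 0.3",
)

```text
time_s: 7.85
tool_pos: [0.5309, -0.1519, 0.0135]
tool_rot: [-180.0, -0.0, 80.1]
force: [0.5, 0.3, 0.0]
grip_width: 0.0551
```

drive_tool(
  moves="0 0 -0.01 0 0.3; 0 0 -0.03 0 0.3; 0 0 -0.06 0 0.3; 0 0 -0.09 0 0.3; -0.02 0 -0.12 0 0.3; -0.04 0 -0.15 0 0.3; -0.05 0 -0.15 0 0.3; -0.05 0 -0.15 0 0.3",
)

```text
time_s: 8.65
tool_pos: [0.5222, -0.2032, 0.1647]
tool_rot: [179.9, 0.0, 79.9]
force: [0.2, 1.3, -1.3]
grip_width: 0.0563
```

```bash
python3 - <<'E'
from h import *
o=get_obs();T=wristT(o);print(o["tool_pos"])
p,d=read_camera("wrist");cv2.imwrite("pics/w2.png",p[:,:,::-1])
for n,z in(("puck",.008),("test_ring",.008),("wait_ring",.008),("lever_pad",.079),("lever_base",0),("lever_hinge",.05)):
    for r in pinpoint("wrist",n)[:2]: print(n,np.round(r["uv"],1),round(r["conf"],2),np.round(px2w("wrist",r["uv"],z,T=T),4))
hsv=cv2.cvtColor(p,cv2.COLOR_RGB2HSV)
m=cv2.inRange(hsv,(45,80,60),(85,255,255));c=max(cv2.findContours(m,0,2)[0],key=cv2.contourArea);e=cv2.fitEllipse(c);print(e,px2w("wrist",e[0],.008,T=T))
E
```

```text
[ 0.52219021 -0.20319403  0.16474564]
puck [377.1  69.3] 0.86 [ 0.6406 -0.0941  0.008 ]
puck [236.3   8.3] 0.8 [ 0.513  -0.0173  0.008 ]
test_ring [282.  145.6] 0.84 [ 0.5335 -0.1512  0.008 ]
wait_ring [278.2 253. ] 0.69 [ 0.5072 -0.2742  0.008 ]
((279.83489990234375, 145.4928741455078), (55.29438781738281, 56.34665298461914), 1.118871808052063) [ 0.53124948 -0.15072018  0.008     ]
```

View pics/w2.png

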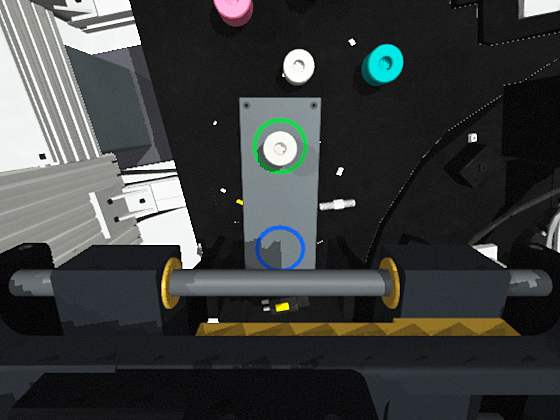

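The puck sits at (280,148) inside the green ring at (280,145). Next is the lever. I check for obstacles around it.

```bash
python3 - <<'E'
from h import *
o=get_obs();print("puck",px2w("wrist",(280,148.5),.032,T=wristT(o)))
p,d=read_camera("top");P=cloud("top",d)
m=(P[...,0]>.36)&(P[...,0]<.6)&(P[...,1]>-.02)&(P[...,1]<.32)&(P[...,2]>.1)&(d>0);q=P[m];print(len(q),q.min(0),q.max(0))
for n,z in(("lever_pad",.079),("lever_hinge",.05),("lever_base",0)):
    for r in pinpoint("top",n)[:1]: print(n,r["uv"],r["conf"],px2w("top",r["uv"],z))
rel([.44,.05,.2],174)
E
```

```text
puck [ 0.53045853 -0.14860674  0.032     ]
118 [0.59455359 0.08503557 0.13332827] [0.59997474 0.19025695 0.15223111]
lever_pad [164.8, 257.2] 0.72 [0.458529   0.13993302 0.079     ]
lever_hinge [171.4, 224.7] 0.72 [0.53401675 0.13145643 0.05      ]
lever_base [172.8, 242.6] 0.71 [0.49218468 0.14017956 0.        ]
at [ 0.5224 -0.2009  0.1633] [-179.98    0.     80.11] F [0.21 0.89 0.39] w 0.0566 t 9.2
shift [ 0.233  -0.1243 -0.0366] turn -93.89
```

drive_tool(
  moves="0.027 -0.01 -0.01 -8 0; 0.054 -0.02 -0.02 -16 -0.5; 0.081 -0.03 -0.03 -24 -1; 0.108 -0.04 -0.037 -32 -1; 0.14 -0.05 -0.037 -40 -1; 0.18 -0.065 -0.037 -48 -1; 0.22 -0.08 -0.037 -56 -1; 0.26 -0.095 -0.037 -64 -1",
  grip_force=20,
)

```text
time_s: 10.0
tool_pos: [0.4731, 0.0729, 0.2008]
tool_rot: [179.9, 0.0, 144.4]
force: [1.1, 0.4, -0.2]
grip_width: 0.003
```

```bash
python3 -c "
from h import *
rel([.46,.14,.2],174)"
```

```text
at [0.4731 0.0729 0.2008] [1.7995e+02 1.0000e-02 1.4439e+02] F [ 1.12  0.39 -0.22] w 0.003 t 10.0
shift [0.0497 0.0469 0.0009] turn -29.61
```

drive_tool(
  moves="0.012 0.012 0 -8 -1; 0.025 0.024 0 -16 -1; 0.037 0.036 0 -24 -1; 0.05 0.047 0 -29.5 -1; 0.05 0.047 0 -29.5 -1; 0.05 0.047 0 -29.5 -1; 0.05 0.047 0 -29.5 -1; 0.05 0.047 0 -29.5 -1",
)

```text
time_s: 10.8
tool_pos: [0.461, 0.1376, 0.2006]
tool_rot: [-180.0, 0.0, 173.4]
force: [-0.4, 0.7, -0.1]
grip_width: 0.0004
```

```bash
python3 - <<'E'
from h import *
o=get_obs();T=wristT(o);print(o["tool_pos"],o["tool_rot"])
p,d=read_camera("wrist");cv2.imwrite("pics/w3.png",p[:,:,::-1])
for n,z in(("lever_pad",.079),("lever_base",0),("lever_hinge",.05)):
    for r in pinpoint("wrist",n)[:2]: print(n,np.round(r["uv"],1),round(r["conf"],2),np.round(px2w("wrist",r["uv"],z,T=T),4))
hsv=cv2.cvtColor(p,cv2.COLOR_RGB2HSV)
m=cv2.inRange(hsv,(22,140,120),(35,255,255));c=max(cv2.findContours(m,0,2)[0],key=cv2.contourArea);e=cv2.minAreaRect(c);print(e,px2w("wrist",e[0],.079,T=T))
for q in cv2.boxPoints(e): print(px2w("wrist",q,.079,T=T))
E
```

```text
[0.46095639 0.1376417  0.20060812] [-1.79999917e+02  7.39679767e-03  1.73422332e+02]
lever_pad [277.8 203.9] 0.8 [0.4623 0.1349 0.079 ]
lever_base [278.  213.7] 0.63 [0.4968 0.1304 0.    ]
((464.13482666015625, 198.60409545898438), (56.25905990600586, 56.55116271972656), 6.709837436676025) [0.47830211 0.32140869 0.079     ]
[0.50127661 0.29100031 0.079     ]
[0.44360487 0.29575143 0.079     ]
[0.45641504 0.35037778 0.079     ]
[0.5151828  0.34868054 0.079     ]
```

View pics/w3.png

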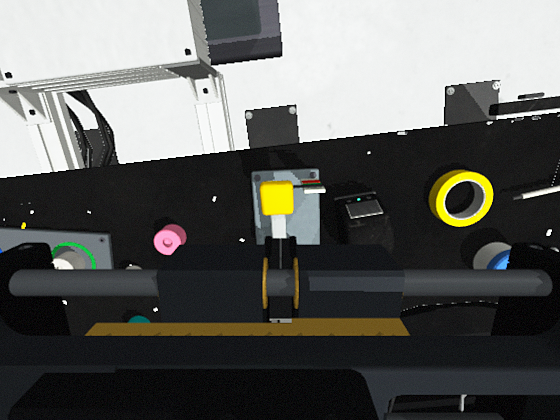

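The pad is at (277,198) with the closed fingertips lined up over it. The released pad is at about (0.461, 0.137), which matches the 80.5 mm expected from the hinge. I go down to just above it, then press slowly.

drive_tool(
  moves="0.001 0 0.03 0 -1; 0.002 0 0.06 0 -1; 0.002 0 0.08 0 -1; 0.002 0 0.095 0 -1; 0.002 0 0.105 0 -1; 0.002 0 0.111 0 -1; 0.002 0 0.114 0 -1; 0.002 0 0.114 0 -1",
)

```text
time_s: 11.8
tool_pos: [0.4589, 0.139, 0.0868]
tool_rot: [180.0, 0.0, 173.6]
force: [0.1, -0.4, 0.2]
grip_width: 0.0002
```

drive_tool(
  moves="0 0 0.002 0 -1; 0 0 0.004 0 -1; 0 0 0.006 0 -1; 0 0 0.008 0 -1; 0 0 0.01 0 -1; 0 0 0.012 0 -1; 0 0 0.014 0 -1; 0 0 0.014 0 -1",
)

```text
time_s: 12.6
tool_pos: [0.4584, 0.1392, 0.0724]
tool_rot: [180.0, -0.0, 173.6]
force: [-3.1, 1.1, 6.0]
grip_width: 0.0004
```

```bash
python3 -c "
from h import *
rel([.459,.137,.06],173.4)"
```

```text
at [0.4584 0.1392 0.0724] [ 1.7999e+02 -3.0000e-02  1.7359e+02] F [-3.09  1.1   6.  ] w 0.0004 t 12.6
shift [-0.0008 -0.0021  0.0124] turn 0.19
```

drive_tool(
  moves="0 0 0.002 0 -1; 0 0 0.004 0 -1; 0 0 0.006 0 -1; 0 0 0.008 0 -1; 0 0 0.01 0 -1; 0 0 0.012 0 -1; 0 0 0.012 0 -1; 0 0 0.012 0 -1",
)

```text
time_s: 13.4
tool_pos: [0.4573, 0.1392, 0.0605]
tool_rot: [-180.0, -0.2, 173.6]
force: [-4.7, 0.6, 8.7]
grip_width: 0.0001
```

```bash
python3 - <<'E'
from h import *
rel([.459,.137,.06],173.4)
p,d=read_camera("side");s=cv2.resize(p[120:220,140:280],None,fx=5,fy=5,interpolation=cv2.INTER_CUBIC)
q,_=read_camera("wrist");q=cv2.resize(q[130:260,180:350],None,fx=3.5,fy=3.5,interpolation=cv2.INTER_CUBIC)
cv2.imwrite("pics/s4.png",s[:,:,::-1]);cv2.imwrite("pics/w4.png",q[:,:,::-1])
E
```

```text
at [0.4573 0.1392 0.0605] [-1.7998e+02 -1.6000e-01  1.7360e+02] F [-4.69  0.57  8.72] w 0.0001 t 13.4
shift [-0.0019 -0.002   0.0005] turn 0.2
```

View pics/s4.png

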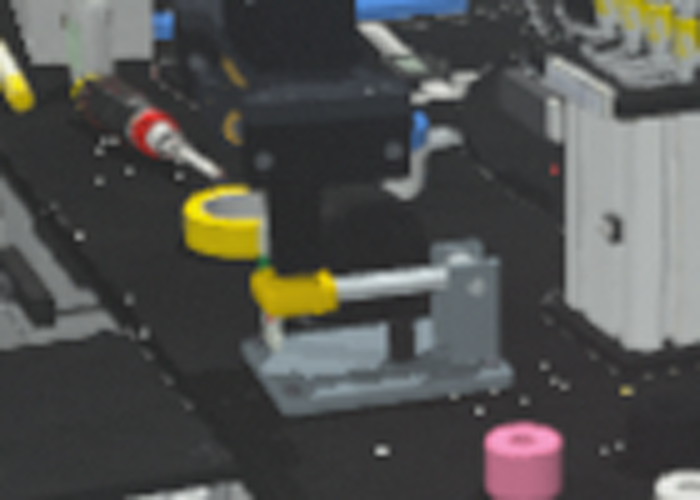

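View pics/w4.png

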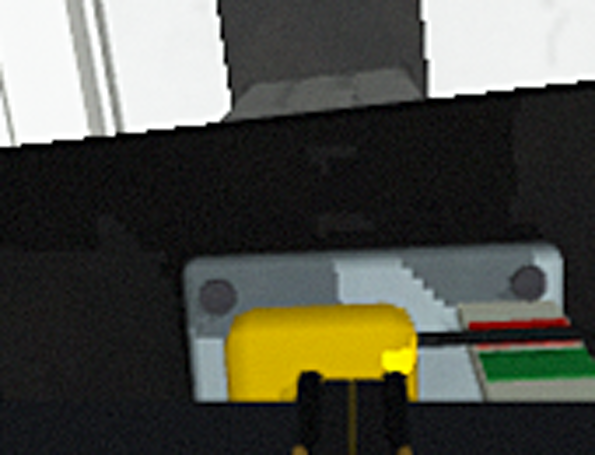

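The side crop shows the lever running parallel to the base edge, so it is level. The wrist crop shows the pointer past the green/red boundary, but that view is steeply from above, so parallax shifts it. Tip height (60.5 mm) and force (8.7 N) both fit the middle position, so I hold there.

drive_tool(
  moves="0 0 0 0 -1; 0 0 0 0 -1; 0 0 0 0 -1; 0 0 0 0 -1; 0 0 0 0 -1; 0 0 0 0 -1; 0 0 0 0 -1; 0 0 0 0 -1",
)

```text
time_s: 14.3
tool_pos: [0.4573, 0.1392, 0.0606]
tool_rot: [-180.0, -0.2, 173.6]
force: [-5.4, 0.5, 8.4]
grip_width: 0.0004
```

drive_tool(
  moves="0 0 0 0 -1; 0 0 0 0 -1; 0 0 0 0 -1; 0 0 0 0 -1; 0 0 0 0 -1; 0 0 0 0 -1; 0 0 0 0 -1; 0 0 0 0 -1",
)

```text
time_s: 15.1
tool_pos: [0.4573, 0.1392, 0.0606]
tool_rot: [-180.0, -0.2, 173.6]
force: [-6.0, 1.3, 7.9]
grip_width: 0.0005
```

drive_tool(
  moves="0 0 0 0 -1; 0 0 0 0 -1; 0 0 0 0 -1; 0 0 0 0 -1; 0 0 0 0 -1; 0 0 0 0 -1; 0 0 0 0 -1; 0 0 0 0 -1",
)

```text
time_s: 15.9
tool_pos: [0.4573, 0.1392, 0.0606]
tool_rot: [-180.0, -0.2, 173.6]
force: [-4.9, 0.7, 8.1]
grip_width: 0.0003
```

drive_tool(
  moves="0 0 0 0 -1; 0 0 0 0 -1; 0 0 0 0 -1; 0 0 0 0 -1; 0 0 0 0 -1; 0 0 0 0 -1; 0 0 0 0 -1; 0 0 0 0 -1",
)

```text
time_s: 16.7
tool_pos: [0.4574, 0.1392, 0.0606]
tool_rot: [-180.0, -0.2, 173.6]
force: [-5.1, -0.2, 8.2]
grip_width: 0.0004
```

```bash
python3 - <<'E'
from h import *
p,d=read_camera("top")
for n,z in(("puck",.008),("test_ring",.008)):
    for r in pinpoint("top",n)[:5]: print(n,np.round(r["uv"],1),round(r["conf"],2),np.round(px2w("top",r["uv"],z),4))
rel([.459,.137,.06],173.4)
E
```

```text
puck [235.7 233.9] 0.72 [ 0.511  -0.0157  0.008 ]
puck [289.5 226.6] 0.69 [ 0.5268 -0.1471  0.008 ]
puck [227.2 205.5] 0.61 [0.5808 0.0044 0.008 ]
puck [263.  179.2] 0.57 [ 0.644  -0.0841  0.008 ]
puck [391.7 248.7] 0.52 [ 0.4693 -0.3937  0.008 ]
test_ring [288.6 225. ] 0.71 [ 0.5307 -0.145   0.008 ]
at [0.4573 0.1392 0.0606] [-1.7999e+02 -1.6000e-01  1.7361e+02] F [-5.16  0.88  8.77] w 0.0003 t 16.85
shift [-0.0019 -0.002   0.0006] turn 0.21
```

Everything is steady: the puck is within about 4 mm of the ring centre, and the lever is held level at about 8 N. I hand the job in.

```bash
python3 -c "
from cell import *
print(sign_off())"
```

```text
the job is handed in; nothing more can be done
None
```

I slid the puck along the plate into the green ring and let go of it. Then I pressed the lever pad to its middle position with the closed fingertips and held it there for over 3 s. I signed off at about 16.9 s with the robot still holding the lever; `sign_off()` gives no verdict.

- **Puck:** the wrist camera put it about 2 mm from the ring centre just after release. The top camera put it about 4 mm off at the end; the limit is 10 mm.
- **Lever:** the fingertips stayed at 60.6 mm with about 8 N of upward force. That fits the middle position (60 mm, 8 N), and the side picture shows the lever level.
- **Check that disagreed:** in the wrist picture the pointer appeared past the green band, at the edge of the red one. I put this down to the steep viewing angle and relied on height, force and the side view, but I did not confirm it another way.
- **Other objects:** I did not re-measure the spare puck, connector and stud at the end. All three still lay in their places in the wrist picture taken after the slide, and I touched none of them.

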